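# Work the seized lock pin loose and set the dial to 40

## Robot

A 7-joint arm with a two-finger parallel gripper is mounted at the origin on a cart in front of the work surface, level with it; the furniture and walls round the work are solid. World frame = base frame: x ahead of the robot, y to its left, z up, the work surface at z = 0. Lengths are in mm, angles in rad, forces in N, time in s.
With the tool pointing down it reaches from about 400 to 875 mm from the base axis. Payload 6.5 kg.
Tool frame: the origin (TCP) lies on the centre line of the jaws, within the pads' length; the fingertips stand 22 mm ahead of it and the grasp point (between the pads) lies 3 mm ahead of it; z points along the fingers, y is the line along which they close (so a half turn about z gives the same grasp; the last joint's range is limited). The gripper opens to 88 mm and grips with 3 to 60 N. Pads are 18 mm wide; open, the fingers measure 123 mm over their backs; the gripper's body (75 mm by 187 mm) begins 45 mm behind the grasp point.
Start: joints at [-1.25, 0.536, -0.004, 1.538, 0.003, 1.067, -0.071], TCP at [245.191, 601.973, 260.716] pointing down, gripper open.
Joint ranges: [-2.7, 2.7], [-0.37, 2.16], [-1.27, 1.26], [0.24, 2.4], [-1.31, 4.45], [0.19, 1.91], [-2.76, 2.76]. Speed limits (rad/s): [2.39, 2.39, 3.14, 3.14, 3.14, 3.14, 3.14].

## Interface

Orientations are given as a unit quaternion [x, y, z, w].
In Python, from workcell import * gives the robot as it stands.
- The arm moves only by the tool arm_command, never from a script. Its argument "targets" is a list that holds one entry, the list of rows, each a list of 6 numbers: the shift along the tool's x, y, z as a fraction of full scale, then the turn, a rotation vector about the tool's x, y, z as a fraction of full scale. In form: [[[x, y, z, ax, ay, az], ...]]. A call has 1 to 10 rows; each row is the pose to reach, as a shift and turn from the pose commanded when the call began, along the tool's axes at that moment; what a row does not reach only later rows make up. Full scale, the value 1, is 0.3 m for a shift and pi/2 rad for a turn. A row lasts 1/12 s, in which the tool goes at most 41.7 mm and 7.16 degrees, less where a joint would pass 70% of its speed; a pose out of reach is approached as far as the arm can. A call with a number of a shift or a turn outside -1 to 1 is refused whole. A call with a gripper value outside its range is refused whole. "jaw" is the closure in counts, from 0 (fully open) to 255 (shut), set as the call begins (left out, the last holds). The fingers move at their own pace and stop on an object; "squeeze" is the grip in N (left out, the last holds). Time passes only in rows, so rows that repeat a pose let the fingers close. It gives the time, the measured TCP pose, the force, the opening and the grip force at its end, in the units of the state.
- state(): the state, without advancing time (a new reading comes with each control period).
- grab_frame(name): name is "side" or "top"; returns a dict with "image" (480x640x3 uint8, red, green, blue), "z_map" (480x640 float32, mm along the optical axis (not along the pixel's ray), 0 where there is no reading), "fx", "fy", "cx", "cy" (pixels), "T" (4x4, takes a point from camera to world coordinates). Camera axes: x right, y up, looking along -z (the intrinsics and any distortion apply to the point x, -y, -z); pixel columns grow to the right and rows downward; lengths in mm; the calibration is good to about 2 mm. A picture is of the moment at which its call begins.
- close_job(): hands the job in; it is judged then, once.
The state is a dict: "clock": time; "joints": joint angles; "qvel": joint speeds; "tau": joint torques, N m; "tool_pos": TCP position; "tool_rot": TCP orientation; "force": force on the tool from outside, world axes, zero at the start; "wrist_torque": the same for the moment, N m; "grip_width": finger opening in mm; "grasp_force": force on a finger pad.
Only numpy, scipy, OpenCV 4.12 (cv2) and the standard library are available. Lean on these libraries where they do the work, as an engineer would, in place of code of your own. Each camera call takes 0.05 s, during which the arm holds its last target. There are 200 camera calls.

## Task

The lock pin of the tilted dial stand has rusted fast: work it loose by twisting its cross bar back and forth while you draw it out along its own axis, and lay it down wholly inside the cardboard tray. The stand only stands on the bench by its own weight and must not be dragged, lifted or tipped, so do not pull the pin straight. Then turn the dial by its black bar until its scale reads 40 degrees at the index line, and let go.

Things in the scene. Friction and masses are not known exactly. Their poses are not given: they have to be found in the camera images.
- stand: grey steel stand, 200 x 250 mm base, 5 kg, standing loose: pulling straight on the pin with over 25 N drags it before the pin gives. Origin: centre of the underside; x to its back, y left, z up. Its top plate leans 25 degrees towards the robot: outward normal n = (-0.423, 0, 0.906), up the face (0.906, 0, 0.423) in the stand's frame. Pin (right) and dial (left) both have n as axis
- pin: plain steel lock pin, 100 mm long, 0.13 to 0.25 kg: round 16 mm shank with a cross bar at its outer end; its other end is rounded. Origin at the inner tip, z along the pin from tip to bar (equal to n at the start), x along the bar. Drawn out some 16 mm it slides freely; 38 mm, it is out of the boss; 50 mm, clear of the dial's fork
- pin_bar (a point): centre of the pin's cross bar, 88 mm from the pin's origin along its z. The bar is 64 mm long (pin x; at the start it lies up and down the leaning face), 16 mm thick (pin y, grip across this) and 24 mm high (along the pin); 24 mm of bare shank lie between it and the fork
- pin_seat (a point): point of the stand where the pin's origin (tip) is at the start: on the bore's axis, 4 mm above the leaning face, 38 mm below the boss's top
- boss_top (a point): centre of the top of the square steel boss (50 x 50 mm, 42 mm high along n) that holds the pin. Rust friction of 35 to 50 N acts on the shank against whichever way it slides, so while it is being turned (about 0.4 N m) it comes out with a fraction of that: 3 mm drawn per radian turned, either way, needs under 20 N
- dial_bar (a point): grip point on the dial's axis, 14 mm below the top of its black grip bar and 18 mm above the dial's top face. The bar is 64 mm long, 16 mm thick and 32 mm high; at dial angle 0 it lies up and down the leaning face, and it turns with the dial
- dial (a joint): angle of the aluminium dial (112 mm diameter) about n, rad; 0 as it stands locked, growing anticlockwise as one looks at the face (its two-pronged fork, on the right astride the pin, swings up the face); range -0.2 to 1.1. Equals the scale reading: 40 degrees is 0.698. Friction of 0.12 N m keeps it where it is left; the pin in its bore locks it
- index (a point): inner end of the white index line, on top of the 22 x 18 mm steel block at the dial's upper edge, 2 mm below the dial's top face level. Lines on the dial every 5 degrees, longer ones every 10, from 0 (the longest, at the index at the start) going clockwise round the dial to 60
- tray: shallow open cardboard tray, fixed to the bench; origin at the centre of its underside, floor 4 mm higher. Inside 190 mm along its x, 246 mm along its y (y runs roughly away from or towards the robot); walls up to 42 mm high

How it is judged (in metres and radians):
On the way:
1. the pin is drawn right out of the boss and the fork (distance between pin and pin_seat above 0.055 m), for 0.2 s.
At the end, for the whole second after the job is handed in: the dial reads 40 degrees within 3 degrees; the whole pin lies at rest inside the tray (both its ends within the walls and lower than 60 mm over the bench); the stand stands flat on its base, within 25 mm of where it stood; nothing is held (value of joint dial between 0.646 and 0.75 rad and x of pin_bar in the frame of tray between -0.095 and 0.095 m and y of pin_bar in the frame of tray between -0.124 and 0.124 m and x of pin in the frame of tray between -0.095 and 0.095 m and y of pin in the frame of tray between -0.124 and 0.124 m and height (world z) of each of pin_bar, pin below 0.06 m and linear speed of pin below 0.02 m/s and distance of stand from where it was at the start of the episode below 0.025 m and angle between stand's own z axis and vertical below 0.05 rad); the robot touches nothing.
It fails at once if the stand is dragged or lifted more than 25 mm from its place (distance of stand from where it was at the start of the episode above 0.025 m).
It fails at once if the stand is tipped by more than 7 degrees (angle between stand's own z axis and vertical above 0.12 rad).
It also fails if it takes over 72 s, if anything falls off the work surface, if the arm or the gripper's body presses on something with over 40 N, if the wrist force passes 120 N, or if a joint passes its speed limit or range.

## Working session

There is one attempt and no reset: what is moved stays moved. The work goes in short steps, Python scripts to look and compute and a tool call to move; the robot and the scene stay as the last step left them, time stands still between calls to the robot, and variables do not carry over. Pictures are saved under pics/ and viewed, at most 10 in all, crops included, and the job is handed in when it is done.

Besides the shell and the picture viewer there is one more tool, called after "Call:" by a JSON object that holds its "method" and its "body". arm_command: Moves the arm, as the interface text tells. Its arguments: {"type":"object","properties":{"targets":{"type":"array"},"jaw":{"type":"number"},"squeeze":{"type":"number"}},"required":["targets"]}

```bash
mkdir -p pics; ls; python3 - <<'E'
from workcell import *
import cv2,numpy as np
s=state();print({k:np.round(v,3).tolist() for k,v in s.items()})
for n in("side","top"):
    f=grab_frame(n);cv2.imwrite(f"pics/{n}0.png",f["image"][:,:,::-1]);np.savez(f"{n}0.npz",**f)
    print(n,f["fx"],f["fy"],f["cx"],f["cy"],np.round(f["T"],4).tolist(),[k for k in f])
E
```

```text
pics
{'clock': 0.0, 'joints': [-1.25, 0.537, -0.004, 1.539, 0.003, 1.067, -0.071], 'qvel': [0.002, 0.0, 0.002, 0.001, 0.002, -0.001, 0.001], 'tau': [-0.001, -57.097, 0.99, -25.162, -0.056, 0.018, 0.0], 'tool_pos': [244.992, 601.451, 259.848], 'tool_rot': [0.192, 0.981, -0.001, -0.0], 'force': [-0.144, 0.667, -0.458], 'wrist_torque': [-0.016, -0.058, 0.026], 'grasp_force': 0.0, 'grip_width': 87.81}
side 593.3239989919138 593.3239989919138 315.4513334776475 229.25788375499536 [[0.9832, 0.0877, -0.16, 421.5252], [-0.1823, 0.5151, -0.8375, -1015.0773], [0.009, 0.8526, 0.5225, 763.6375], [0.0, 0.0, 0.0, 1.0]] ['image', 'z_map', 'fx', 'fy', 'cx', 'cy', 'T']
top 490.05154748412406 490.05154748412406 323.40010930849576 235.76460914544592 [[-0.024, 0.9829, -0.1824, 444.9797], [-0.9997, -0.0244, -0.0004, 17.3423], [-0.0048, 0.1823, 0.9832, 999.9818], [0.0, 0.0, 0.0, 1.0]] ['image', 'z_map', 'fx', 'fy', 'cx', 'cy', 'T']
```

View pics/top0.png

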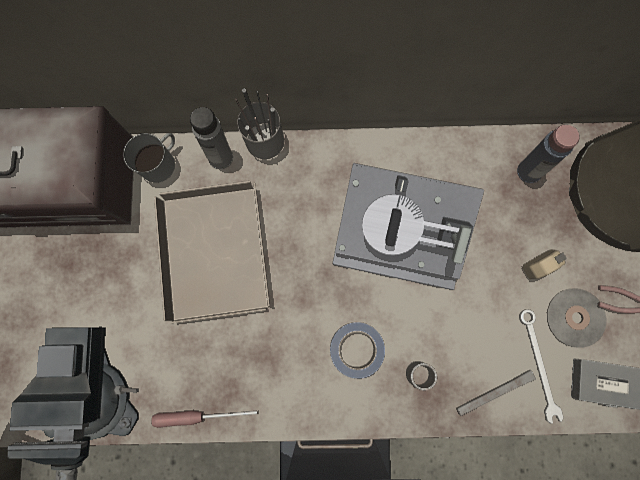

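View pics/side0.png

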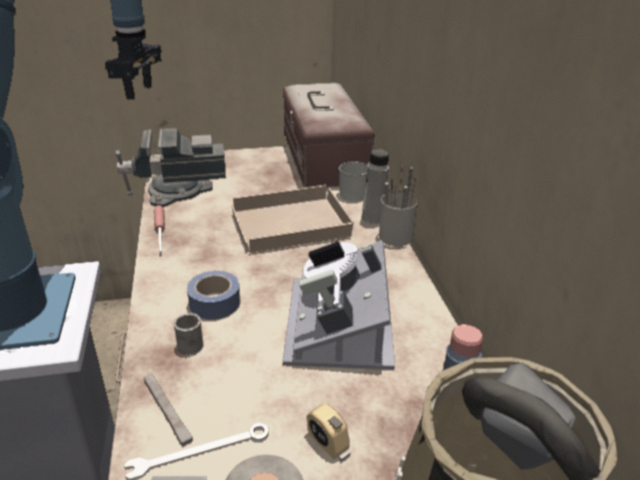

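The top view shows the stand at about (410,230), turned slightly clockwise, with the dial bar at (393,227), the pin bar at (463,245) and the tray at (215,255). The side view agrees, with the pin bar at (318,288) and the dial bar at (326,254).

```bash
cat > h.py <<'E'
import numpy as np,cv2
from scipy.spatial.transform import Rotation as R
def cloud(f):
    z=np.asarray(f["z_map"],float);v,u=np.mgrid[:z.shape[0],:z.shape[1]]
    c=np.stack([(u-f["cx"])/f["fx"]*z,-(v-f["cy"])/f["fy"]*z,-z],-1)
    T=f["T"];return c@T[:3,:3].T+T[:3,3],z>0
E
python3 - <<'E'
from h import *
P={}
for n in("top","side"):
    f=dict(np.load(n+"0.npz"));P[n]=cloud(f);im=f["image"]
    p,ok=P[n]
    print(n,"table z",np.median(p[300:310,300:320,2]) if n=="top" else np.median(p[330:350,230:260,2]),ok.mean())
# face plane from top with RANSAC
p,ok=P["top"];m=np.zeros(ok.shape,bool);m[160:295,330:490]=1;m&=ok&(p[...,2]>15)
q=p[m];rng=np.random.default_rng(0);best=0
for _ in range(2000):
    a,b,c=q[rng.choice(len(q),3,False)];n=np.cross(b-a,c-a);n/=np.linalg.norm(n)+1e-9
    if n[2]<0:n=-n
    if abs(n[2]-.906)>.03:continue
    i=abs((q-a)@n)<2
    if i.sum()>best:best=i.sum();bi=i
c=q[bi].mean(0);n=np.linalg.svd(q[bi]-c,full_matrices=False)[2][2];n*=np.sign(n[2])
print("plane",best,n,c,"yaw",np.degrees(np.arctan2(-n[1],-n[0])))
yaw=np.arctan2(-n[1],-n[0])
for nm in P:
    p,ok=P[nm]
    if nm=="side": m=np.zeros(ok.shape,bool);m[230:370,280:400]=1
    else: m=np.zeros(ok.shape,bool);m[160:295,330:490]=1
    m&=ok&(p[...,2]>15);h=(p[m]-c)@n
    H,e=np.histogram(h,bins=np.arange(-10,120,3));print(nm,[(int(a),int(b)) for a,b in zip(e,H) if b>8])
# base footprint: stand contour via height>4
p,ok=P["top"];m=np.zeros(ok.shape,bool);m[155:300,325:495]=1;m&=ok&(p[...,2]>3)
q=p[m];
# tray rim
m=np.zeros(ok.shape,bool);m[175:330,150:280]=1;t=m&ok&(p[...,2]>33)&(p[...,2]<48)
r=cv2.minAreaRect(p[t][:,:2].astype(np.float32));print("tray rim",r,t.sum(),np.round(cv2.boxPoints(r)).tolist())
np.savez("plane.npz",n=n,c=c)
E
```

```text
top table z 2.4429083964049596 0.99599609375
side table z -0.5694312298558657 0.9960221354166666
plane 5808 [-0.41088413  0.10118555  0.90605503] [ 646.48564901 -141.69476705   84.11994081] yaw -13.834545757149765
top [(-10, 15), (-7, 71), (-4, 2049), (-1, 4610), (2, 922), (5, 80), (8, 19), (11, 14), (14, 18), (17, 15), (20, 20), (23, 17), (26, 17), (29, 9), (32, 18), (35, 19), (38, 73), (41, 166), (44, 78), (47, 351), (50, 1933), (53, 717), (56, 24), (59, 13), (62, 10), (65, 9), (74, 10), (77, 15), (80, 121), (83, 188), (86, 40), (89, 14), (92, 23), (95, 14), (98, 39), (101, 197), (104, 116)]
side [(-10, 195), (-7, 515), (-4, 2962), (-1, 564), (2, 168), (5, 138), (8, 122), (11, 126), (14, 130), (17, 118), (20, 115), (23, 92), (26, 91), (29, 64), (32, 81), (35, 106), (38, 218), (41, 122), (44, 127), (47, 564), (50, 425), (53, 59), (56, 70), (59, 53), (62, 62), (65, 61), (68, 69), (71, 44), (74, 59), (77, 95), (80, 167), (83, 68), (86, 60), (89, 62), (92, 62), (95, 48), (98, 120), (101, 102)]
tray rim ((620.7376708984375, 245.64996337890625), (301.46917724609375, 211.3125), 7.380147457122803) 1097 [[458.0, 331.0], [485.0, 122.0], [784.0, 160.0], [757.0, 370.0]]
```

```bash
python3 - <<'E'
from h import *
d=np.load("plane.npz");n=d["n"]/np.linalg.norm(d["n"]);c=d["c"]
fs={k:dict(np.load(k+"0.npz")) for k in("top","side")};P={k:cloud(f) for k,f in fs.items()}
up=np.array([0,0,1])-n*n[2];up/=np.linalg.norm(up);left=np.cross(n,up)
print("up",up,"left",left)
def seg(nm,box,lo,hi):
    p,ok=P[nm];m=np.zeros(ok.shape,bool);r0,r1,c0,c1=box;m[r0:r1,c0:c1]=1
    h=(p-c)@n;m&=ok&(h>lo)&(h<hi);k,l,s,_=cv2.connectedComponentsWithStats(m.astype(np.uint8))
    m=l==1+np.argmax(s[1:,4]);q=p[m];uv=np.c_[(q-c)@left,(q-c)@up]
    r=cv2.minAreaRect(uv.astype(np.float32));x=c+r[0][0]*left+r[0][1]*up+n*np.median(h[m])
    print(nm,lo,m.sum(),"uv",np.round(r[0],1),np.round(r[1],1),round(r[2],1),"h",round(np.median(h[m]),1),"world",np.round(x,1),"ransc")
    return q
for nm,box in(("top",(160,295,330,490)),("side",(230,370,280,400))):
    for lo,hi in((98,112),(79,90),(47,57)):seg(nm,box,lo,hi)
# camera colour check: face points by side, plane offset
p,ok=P["top"];im=fs["top"]["image"]
m=np.zeros(ok.shape,bool);m[170:330,150:280]=1;f=m&ok&(abs(p[...,2]-5)<6)
k,l,s,_=cv2.connectedComponentsWithStats(cv2.erode((f).astype(np.uint8),np.ones((3,3))))
# walls: points between 12 and 36
t=m&ok&(p[...,2]>12)&(p[...,2]<50);q=p[t]
k,l,s,_=cv2.connectedComponentsWithStats(t.astype(np.uint8));i=1+np.argmax(s[1:,4]);q=p[l==i]
r=cv2.minAreaRect(q[:,:2].astype(np.float32));print("tray walls",r,s[1:,4][:8],q[:,2].max())
# stand base
m=np.zeros(ok.shape,bool);m[150:300,325:495]=1;t=m&ok&(p[...,2]>6);k,l,s,_=cv2.connectedComponentsWithStats(t.astype(np.uint8));i=1+np.argmax(s[1:,4])
r=cv2.minAreaRect(p[l==i][:,:2].astype(np.float32));print("stand",r)
E
```

```text
up [ 0.87977063 -0.21665492  0.42315988] left [0.23911895 0.97099028 0.        ]
top 98 357 uv [-90.9  -7.6] [17. 64.] 0.4 h 103.4 world [ 575.6 -217.9  174.6] ransc
top 79 321 uv [26.9 -8. ] [63.6 16. ] 89.6 h 83.6 world [ 611.5 -105.4  156.5] ransc
top 47 2881 uv [ -1.2 -17.7] [170.7 111.5] 18.6 h 52.0 world [ 609.3 -133.8  123.8] ransc
side 98 222 uv [-91.9  -9.5] [64.1 18.3] 88.7 h 100.8 world [ 574.7 -218.7  171.5] ransc
side 79 194 uv [-97.2  -8.5] [64.3 17.4] 78.6 h 85.0 world [ 580.8 -225.6  157.5] ransc
side 47 919 uv [-17.4   2.9] [109.9 177.7] 73.3 h 50.0 world [ 624.3 -154.1  130.6] ransc
tray walls ((546.9221801757812, 300.4393310546875), (321.22015380859375, 153.74160766601562), 43.48097229003906) [ 145  682  263 1316    1    1    1    1] 48.59621328384435
stand ((646.7000122070312, -157.38673400878906), (283.3921203613281, 226.24755859375), 76.14815521240234)
```

```bash
cat >> h.py <<'E'
n=np.load("plane.npz")["n"];n=n/np.linalg.norm(n)
up=np.array([0,0,1])-n*n[2];up/=np.linalg.norm(up);left=np.cross(n,up)
Q0=R.from_matrix(np.c_[-up,left,-n])      # tool on the face, y=left
PIN=np.array([580.1,-219.5,162.0]);DIAL=np.array([617.3,-106.8,143.3])
def delta(p0,r0,p,r):
    d=r0.inv().apply(np.asarray(p)-p0)/300;w=(r0.inv()*r).as_rotvec()/(np.pi/2)
    return np.round(np.r_[d,w],4).tolist()
def here():
    from workcell import state
    s=state();return s["tool_pos"],R.from_quat(s["tool_rot"]),s
E
python3 - <<'E'
from h import *
p,r,s=here();p=np.array(p)
A=np.array([400,330,330.]);B=np.array([490,50,320.]);C=PIN+93*n
print(C,Q0.as_quat())
rd=r
print(delta(p,r,A,r));print(delta(A,r,B,r));print(delta(B,r,C,Q0))
E
```

```text
[ 541.88777552 -210.08974426  246.2631176 ] [ 0.11757351  0.96912537 -0.02610228  0.2151538 ]
[-0.8198, -0.6437, -0.2324, 0.0, 0.0, 0.0]
[-0.6299, -0.7512, 0.0345, 0.0, 0.0, 0.0]
[-0.4872, -0.7373, 0.2469, -0.0211, -0.2777, -0.0908]
```

Call:
{"method": "arm_command", "body": {"targets": [[[-0.82,-0.644,-0.232,0,0,0],[-0.82,-0.644,-0.232,0,0,0],[-0.82,-0.644,-0.232,0,0,0],[-0.82,-0.644,-0.232,0,0,0],[-0.82,-0.644,-0.232,0,0,0],[-0.82,-0.644,-0.232,0,0,0],[-0.82,-0.644,-0.232,0,0,0],[-0.82,-0.644,-0.232,0,0,0],[-0.82,-0.644,-0.232,0,0,0],[-0.82,-0.644,-0.232,0,0,0]]], "jaw": 0, "squeeze": 55}}

```text
clock: 0.93
tool_pos: [401.0, 328.8, 330.6]
tool_rot: [0.194, 0.981, 0.0, 0.0]
force: [0.2, 0.5, 0.0]
grip_width: 88.0
grasp_force: 0.0
```

Call:
{"method": "arm_command", "body": {"targets": [[[-0.63,-0.751,0.034,0,0,0],[-0.63,-0.751,0.034,0,0,0],[-0.63,-0.751,0.034,0,0,0],[-0.63,-0.751,0.034,0,0,0],[-0.63,-0.751,0.034,0,0,0],[-0.63,-0.751,0.034,0,0,0],[-0.63,-0.751,0.034,0,0,0],[-0.63,-0.751,0.034,0,0,0],[-0.63,-0.751,0.034,0,0,0],[-0.63,-0.751,0.034,0,0,0]]]}}

```text
clock: 1.77
tool_pos: [489.8, 52.3, 319.6]
tool_rot: [0.191, 0.982, 0.0, -0.001]
force: [-0.5, 0.7, 0.2]
grip_width: 88.3
grasp_force: 0.0
```

```bash
python3 - <<'E'
from h import *
p,r,s=here();print(p,s["joints"],delta(p,r,PIN+93*n,Q0))
E
```

```text
[489.83850995  52.31374865 319.59264225] [-0.44839539  0.20065587  0.29086655  1.89058217 -0.06642311  1.06057205
  1.05556823] [-0.4894, -0.7457, 0.2437, -0.0198, -0.2785, -0.0898]
```

Call:
{"method": "arm_command", "body": {"targets": [[[-0.489,-0.746,0.244,-0.02,-0.279,-0.09],[-0.489,-0.746,0.244,-0.02,-0.279,-0.09],[-0.489,-0.746,0.244,-0.02,-0.279,-0.09],[-0.489,-0.746,0.244,-0.02,-0.279,-0.09],[-0.489,-0.746,0.244,-0.02,-0.279,-0.09],[-0.489,-0.746,0.244,-0.02,-0.279,-0.09],[-0.489,-0.746,0.244,-0.02,-0.279,-0.09],[-0.489,-0.746,0.244,-0.02,-0.279,-0.09],[-0.489,-0.746,0.244,-0.02,-0.279,-0.09],[-0.489,-0.746,0.244,-0.02,-0.279,-0.09]]]}}

```text
clock: 2.6
tool_pos: [542.2, -209.5, 246.5]
tool_rot: [0.117, 0.969, -0.025, 0.216]
force: [-0.3, 1.2, 0.3]
grip_width: 88.4
grasp_force: 0.0
```

```bash
python3 - <<'E'
from h import *
from workcell import *
p,r,s=here();print(p,s["joints"],s["force"],delta(p,r,PIN+93*n,Q0),delta(p,r,PIN+3*n,Q0))
f=grab_frame("side");cv2.imwrite("pics/s1.png",cv2.resize(f["image"][130:400,180:480,::-1],None,fx=2,fy=2))
E
```

```text
[ 542.2441185  -209.52698493  246.5305918 ] [ 0.08027307  0.26618686  0.26391417  2.09271225 -0.29233572  0.36761237
  1.90132616] [-0.2556752   1.18037898  0.27144082] [0.001, -0.0021, 0.0005, 0.0011, 0.0006, 0.0005] [0.0013, -0.0026, 0.3005, 0.0011, 0.0006, 0.0005]
```

View pics/s1.png

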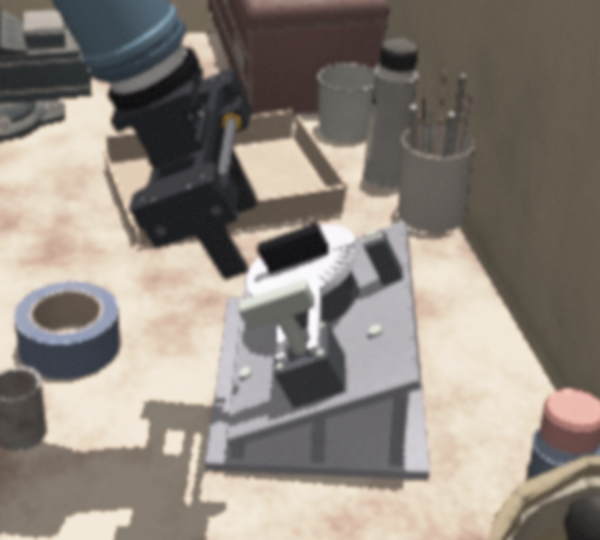

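The side view shows the open jaws lined up above the pin's bar (crop pixel 275,300), with nothing in the way. Descending.

Call:
{"method": "arm_command", "body": {"targets": [[[0.001,-0.0026,0.08,0.001,0,0],[0.001,-0.0026,0.16,0.001,0,0],[0.001,-0.0026,0.22,0.001,0,0],[0.001,-0.0026,0.26,0.001,0,0],[0.001,-0.0026,0.285,0.001,0,0],[0.001,-0.0026,0.295,0.001,0,0],[0.001,-0.0026,0.3,0.001,0,0],[0.001,-0.0026,0.3,0.001,0,0]]]}}

```text
clock: 3.32
tool_pos: [578.8, -221.2, 165.9]
tool_rot: [0.118, 0.969, -0.027, 0.216]
force: [-1.5, -0.1, -0.6]
grip_width: 88.3
grasp_force: 0.0
```

Call:
{"method": "arm_command", "body": {"targets": [[[0,0,0,0,0,0],[0,0,0,0,0,0],[0,0,0,0,0,0],[0,0,0,0,0,0],[0,0,0,0,0,0],[0,0,0,0,0,0],[0,0,0,0,0,0],[0,0,0,0,0,0]]], "jaw": 180, "squeeze": 15}}

```text
clock: 3.98
tool_pos: [578.3, -222.2, 165.3]
tool_rot: [0.119, 0.969, -0.027, 0.216]
force: [-0.2, -0.1, -1.1]
grip_width: 36.5
grasp_force: 0.0
```

```bash
python3 - <<'E'
from h import *
p,r,s=here();print(np.round(p,1),np.round(s["joints"],2),"F tool",r.inv().apply(s["force"]).round(1),"M tool",r.inv().apply(s["wrist_torque"]).round(2),s["grip_width"],s["grasp_force"],delta(p,r,PIN+3*n,Q0))
E
```

```text
[ 578.3 -222.2  165.3] [ 0.19  0.46  0.14  2.05 -0.42  0.21  2.03] F tool [ 0.6 -0.1  0.9] M tool [0.   0.41 0.03] 36.4798252667044 0.0 [0.0014, 0.0103, 0.0015, -0.0015, 0.0013, -0.0009]
```

Call:
{"method": "arm_command", "body": {"targets": [[[0.001,0.01,0.0015,0,0,0],[0.001,0.01,0.0015,0,0,0],[0.001,0.01,0.0015,0,0,0],[0.001,0.01,0.0015,0,0,0]]]}}

```text
clock: 4.32
tool_pos: [579.0, -219.2, 164.7]
tool_rot: [0.118, 0.969, -0.027, 0.216]
force: [-0.2, -0.1, -0.5]
grip_width: 25.9
grasp_force: 0.0
```

```bash
python3 - <<'E'
from h import *
p,r,s=here();print(np.round(p,1),np.round(s["joints"],3),"F tool",r.inv().apply(s["force"]).round(1),"M tool",r.inv().apply(s["wrist_torque"]).round(2),s["grip_width"],s["grasp_force"],delta(p,r,PIN+3*n,Q0))
E
```

```text
[ 579.  -219.2  164.7] [ 0.184  0.461  0.144  2.054 -0.427  0.209  2.026] F tool [ 0.4 -0.1  0.4] M tool [0.01 0.43 0.01] 25.935629345936754 0.0 [0.0004, -0.0002, -0.0001, -0.0015, 0.0013, -0.0008]
```

Call:
{"method": "arm_command", "body": {"targets": [[[0,0,0,0,0,0],[0,0,0,0,0,0],[0,0,0,0,0,0],[0,0,0,0,0,0],[0,0,0,0,0,0]]], "jaw": 255, "squeeze": 8}}

```text
clock: 4.73
tool_pos: [579.0, -219.0, 164.8]
tool_rot: [0.118, 0.969, -0.027, 0.216]
force: [0.5, 0.8, 1.3]
grip_width: 16.1
grasp_force: 8.0
```

```bash
cat >> h.py <<'E'
def rep():
    p,r,s=here();print(round(s["clock"],2),np.round(p,1),"j",np.round(s["joints"],2),"Ft",r.inv().apply(s["force"]).round(1),"Mt",r.inv().apply(s["wrist_torque"]).round(2),"w",round(s["grip_width"],1),"g",round(s["grasp_force"],1),"h",round(float((p-PIN)@n),1))
    return p,r,s
E
python3 -c "
from h import *
rep()"
```

```text
4.73 [ 579.  -219.   164.8] j [ 0.18  0.46  0.14  2.05 -0.43  0.21  2.03] Ft [-0.8  0.8 -1. ] Mt [-0.29  0.39 -0.07] w 16.1 g 8.0 h 3.0
```

Call:
{"method": "arm_command", "body": {"targets": [[[0,0,0,0,0,0],[0,0,0,0,0,0],[0,0,0,0,0,0.05],[0,0,-0.0005,0,0,0.1],[0,0,-0.001,0,0,0.15],[0,0,-0.0018,0,0,0.2],[0,0,-0.0026,0,0,0.25],[0,0,-0.0034,0,0,0.3],[0,0,-0.0042,0,0,0.35],[0,0,-0.005,0,0,0.4]]], "squeeze": 58}}

```text
clock: 5.57
tool_pos: [577.9, -219.4, 165.0]
tool_rot: [0.414, 0.884, 0.041, 0.213]
force: [5.8, -2.0, -13.8]
grip_width: 15.5
grasp_force: 58.0
```

```bash
python3 -c "
from h import *
rep()"
```

```text
5.57 [ 577.9 -219.4  165. ] j [ 0.07  0.47  0.28  2.06 -0.68  0.24  1.62] Ft [-0.1 -0.6 15.1] Mt [ 0.33  0.03 -0.32] w 15.5 g 58.0 h 3.6
```

Call:
{"method": "arm_command", "body": {"targets": [[[0,0,-0.0006,0,0,0.05],[0,0,-0.0012,0,0,0.1],[0,0,-0.002,0,0,0.15],[0,0,-0.0028,0,0,0.2],[0,0,-0.0036,0,0,0.25],[0,0,-0.0044,0,0,0.3],[0,0,-0.0052,0,0,0.35],[0,0,-0.006,0,0,0.4],[0,0,-0.0065,0,0,0.45],[0,0,-0.007,0,0,0.5]]]}}

```text
clock: 6.4
tool_pos: [576.3, -218.7, 166.0]
tool_rot: [0.72, 0.659, 0.118, 0.181]
force: [6.7, -1.8, -16.2]
grip_width: 15.1
grasp_force: 58.0
```

```bash
python3 -c "
from h import *
rep()"
```

```text
6.4 [ 576.3 -218.7  166. ] j [-0.08  0.49  0.47  2.07 -0.94  0.3   1.08] Ft [-0.  -0.5 17.7] Mt [ 0.62 -0.23 -0.33] w 15.1 g 58.0 h 5.3
```

Call:
{"method": "arm_command", "body": {"targets": [[[0,0,0.001,0,0,-0.05],[0,0,0.0005,0,0,-0.1],[0,0,0,0,0,-0.15],[0,0,-0.0008,0,0,-0.2],[0,0,-0.0016,0,0,-0.25],[0,0,-0.0024,0,0,-0.3],[0,0,-0.0032,0,0,-0.35],[0,0,-0.004,0,0,-0.4],[0,0,-0.0048,0,0,-0.45],[0,0,-0.0056,0,0,-0.5]]]}}

```text
clock: 7.23
tool_pos: [576.2, -218.6, 167.7]
tool_rot: [0.411, 0.886, 0.04, 0.213]
force: [10.0, -3.0, -18.3]
grip_width: 15.5
grasp_force: 57.9
```

```bash
python3 -c "
from h import *
rep()"
```

```text
7.23 [ 576.2 -218.6  167.7] j [ 0.06  0.46  0.3   2.06 -0.68  0.24  1.64] Ft [-1.7  0.6 21. ] Mt [0.03 0.04 0.25] w 15.5 g 57.9 h 6.9
```

Call:
{"method": "arm_command", "body": {"targets": [[[0,0,0,0,0,-0.05],[0,0,-0.0006,0,0,-0.1],[0,0,-0.0012,0,0,-0.15],[0,0,-0.0018,0,0,-0.2],[0,0,-0.0025,0,0,-0.25],[0,0,-0.0032,0,0,-0.3],[0,0,-0.0039,0,0,-0.35],[0,0,-0.0046,0,0,-0.4]]]}}

```text
clock: 7.9
tool_pos: [575.9, -218.3, 169.1]
tool_rot: [0.117, 0.969, -0.028, 0.215]
force: [10.0, -1.9, -18.0]
grip_width: 15.5
grasp_force: 57.9
```

Call:
{"method": "arm_command", "body": {"targets": [[[0,0,0.001,0,0,0.05],[0,0,0.0005,0,0,0.1],[0,0,0,0,0,0.15],[0,0,-0.0008,0,0,0.2],[0,0,-0.0015,0,0,0.25],[0,0,-0.0022,0,0,0.3],[0,0,-0.0029,0,0,0.35],[0,0,-0.0036,0,0,0.4],[0,0,-0.0043,0,0,0.45],[0,0,-0.005,0,0,0.5]]]}}

```text
clock: 8.73
tool_pos: [574.6, -218.4, 170.2]
tool_rot: [0.482, 0.849, 0.057, 0.209]
force: [7.4, -3.3, -17.1]
grip_width: 15.2
grasp_force: 57.9
```

```bash
python3 -c "
from h import *
rep()"
```

```text
8.73 [ 574.6 -218.4  170.2] j [ 0.02  0.46  0.35  2.07 -0.75  0.26  1.53] Ft [-0.9 -1.  18.9] Mt [ 0.51  0.11 -0.27] w 15.2 g 57.9 h 9.8
```

Call:
{"method": "arm_command", "body": {"targets": [[[0,0,-0.0006,0,0,0.05],[0,0,-0.0012,0,0,0.1],[0,0,-0.002,0,0,0.15],[0,0,-0.0027,0,0,0.2],[0,0,-0.0034,0,0,0.25],[0,0,-0.0041,0,0,0.3],[0,0,-0.0048,0,0,0.35],[0,0,-0.0055,0,0,0.4]]]}}

```text
clock: 9.4
tool_pos: [573.4, -217.7, 171.4]
tool_rot: [0.721, 0.659, 0.118, 0.18]
force: [5.8, -1.3, -15.8]
grip_width: 15.5
grasp_force: 57.9
```

```bash
python3 -c "
from h import *
rep()"
```

```text
9.4 [ 573.4 -217.7  171.4] j [-0.11  0.48  0.51  2.08 -0.95  0.31  1.08] Ft [ 0.4 -1.2 16.8] Mt [ 0.87 -0.03 -0.23] w 15.5 g 57.9 h 11.4
```

Call:
{"method": "arm_command", "body": {"targets": [[[0,0,0.001,0,0,-0.05],[0,0,0.0005,0,0,-0.1],[0,0,0,0,0,-0.15],[0,0,-0.0008,0,0,-0.2],[0,0,-0.0015,0,0,-0.25],[0,0,-0.0022,0,0,-0.3],[0,0,-0.0029,0,0,-0.35],[0,0,-0.0036,0,0,-0.4],[0,0,-0.0043,0,0,-0.45],[0,0,-0.005,0,0,-0.5]]]}}

```text
clock: 10.23
tool_pos: [573.4, -217.9, 173.4]
tool_rot: [0.411, 0.886, 0.04, 0.213]
force: [5.5, -0.4, -11.8]
grip_width: 15.2
grasp_force: 57.9
```

Call:
{"method": "arm_command", "body": {"targets": [[[0,0,-0.0004,0,0,-0.05],[0,0,-0.001,0,0,-0.1],[0,0,-0.0017,0,0,-0.15],[0,0,-0.0024,0,0,-0.2],[0,0,-0.0031,0,0,-0.25],[0,0,-0.0038,0,0,-0.3],[0,0,-0.0045,0,0,-0.35],[0,0,-0.0052,0,0,-0.4]]]}}

```text
clock: 10.9
tool_pos: [573.1, -217.7, 175.4]
tool_rot: [0.117, 0.969, -0.027, 0.215]
force: [2.9, -0.2, -7.9]
grip_width: 15.0
grasp_force: 57.9
```

```bash
python3 -c "
from h import *
rep()"
```

```text
10.9 [ 573.1 -217.7  175.4] j [ 0.14  0.44  0.2   2.06 -0.47  0.23  2.07] Ft [0.8 0.5 8.4] Mt [-0.27  0.36  0.04] w 15.0 g 57.9 h 15.2
```

Call:
{"method": "arm_command", "body": {"targets": [[[0,0,0.001,0,0,0.05],[0,0,0.0005,0,0,0.1],[0,0,0,0,0,0.15],[0,0,-0.0008,0,0,0.2],[0,0,-0.0015,0,0,0.25],[0,0,-0.0022,0,0,0.3],[0,0,-0.0029,0,0,0.35],[0,0,-0.0036,0,0,0.4],[0,0,-0.0043,0,0,0.45],[0,0,-0.005,0,0,0.5]]]}}

```text
clock: 11.73
tool_pos: [572.0, -217.7, 176.9]
tool_rot: [0.482, 0.849, 0.058, 0.209]
force: [-0.7, 0.1, -3.1]
grip_width: 15.2
grasp_force: 57.9
```

Call:
{"method": "arm_command", "body": {"targets": [[[0,0,-0.0005,0,0,0.05],[0,0,-0.0012,0,0,0.1],[0,0,-0.002,0,0,0.15],[0,0,-0.0027,0,0,0.2],[0,0,-0.0034,0,0,0.25],[0,0,-0.0041,0,0,0.3],[0,0,-0.0048,0,0,0.35],[0,0,-0.0055,0,0,0.4]]]}}

```text
clock: 12.4
tool_pos: [571.0, -217.1, 178.2]
tool_rot: [0.721, 0.659, 0.119, 0.18]
force: [-2.2, 0.8, -2.1]
grip_width: 15.5
grasp_force: 57.9
```

```bash
python3 -c "
from h import *
rep()"
```

```text
12.4 [ 571.  -217.1  178.2] j [-0.13  0.47  0.54  2.08 -0.95  0.33  1.08] Ft [ 0.7 -3.   0.9] Mt [ 1.18  0.37 -0.01] w 15.5 g 57.9 h 18.7
```

Call:
{"method": "arm_command", "body": {"targets": [[[0,0,0,0,0,-0.07],[0,0,-0.001,0,0,-0.14],[0,0,-0.002,0,0,-0.21],[0,0,-0.004,0,0,-0.28],[0,0,-0.006,0,0,-0.35],[0,0,-0.008,0,0,-0.42],[0,0,-0.01,0,0,-0.49],[0,0,-0.012,0,0,-0.56],[0,0,-0.014,0,0,-0.63],[0,0,-0.016,0,0,-0.7]]]}}

```text
clock: 13.23
tool_pos: [569.8, -217.4, 183.2]
tool_rot: [0.266, 0.939, 0.006, 0.217]
force: [-0.2, 0.6, -1.6]
grip_width: 15.1
grasp_force: 57.9
```

Call:
{"method": "arm_command", "body": {"targets": [[[0,0,-0.002,0,0,-0.06],[0,0,-0.005,0,0,-0.12],[0,0,-0.008,0,0,-0.16],[0,0,-0.012,0,0,-0.2],[0,0,-0.016,0,0,-0.2],[0,0,-0.02,0,0,-0.2]]]}}

```text
clock: 13.73
tool_pos: [567.5, -216.7, 188.8]
tool_rot: [0.12, 0.969, -0.027, 0.216]
force: [0.3, -0.2, -1.8]
grip_width: 15.2
grasp_force: 57.9
```

```bash
python3 - <<'E'
from h import *
from workcell import *
rep()
f=grab_frame("side");cv2.imwrite("pics/s2.png",cv2.resize(f["image"][180:380,230:430,::-1],None,fx=3,fy=3))
E
```

```text
13.73 [ 567.5 -216.7  188.8] j [ 0.11  0.41  0.24  2.07 -0.48  0.26  2.07] Ft [ 0.4 -0.1  1.7] Mt [-0.14  0.61 -0.07] w 15.2 g 57.9 h 29.8
```

View pics/s2.png

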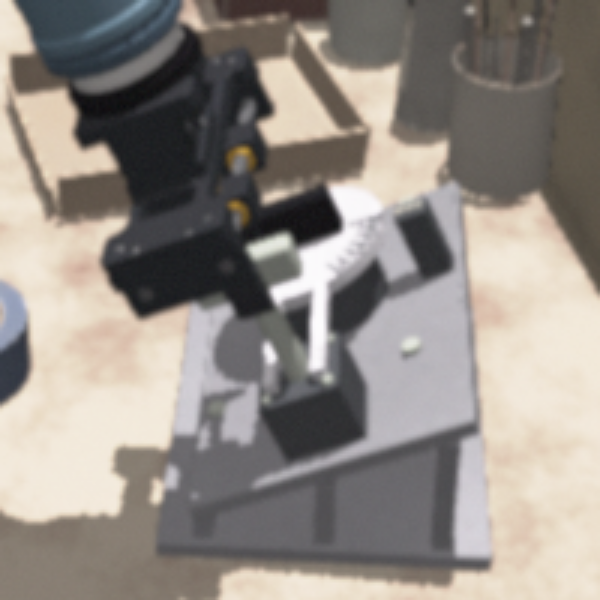

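The jaws hold the bar and much more of the shank is exposed (crop pixel 285,335). The stand has not moved. Drawing the rest straight out.

Call:
{"method": "arm_command", "body": {"targets": [[[0,0,-0.01,0,0,0],[0,0,-0.025,0,0,0],[0,0,-0.04,0,0,0],[0,0,-0.06,0,0,0],[0,0,-0.08,0,0,0],[0,0,-0.1,0,0,0],[0,0,-0.12,0,0,0],[0,0,-0.14,0,0,0],[0,0,-0.155,0,0,0],[0,0,-0.16,0,0,0]]]}}

```text
clock: 14.62
tool_pos: [548.1, -211.5, 233.5]
tool_rot: [0.118, 0.969, -0.027, 0.217]
force: [-0.1, -1.0, -1.3]
grip_width: 15.3
grasp_force: 57.9
```

```bash
python3 - <<'E'
from h import *
p,r,s=rep()
# above tray: tip target; pin direction tip->bar = -toolz
P1=p+np.array([-40,20,90]);print(delta(p,r,P1,r))
P2=np.array([520,200,300.]);print("dist",P2-P1,delta(P1,r,P2,r))
# candidate release poses: elevation e, azimuth of lean
for e in(45,40):
    z=np.array([np.cos(np.radians(e))*np.cos(.12),np.cos(np.radians(e))*np.sin(.12),-np.sin(np.radians(e))])
    y=np.cross([0,0,1],z);y/=np.linalg.norm(y);x=np.cross(y,z);Q=R.from_matrix(np.c_[x,y,z])
    print(e,y,delta(P2,r,P2,Q))
E
```

```text
14.62 [ 548.1 -211.5  233.5] j [ 0.02  0.3   0.34  2.09 -0.4   0.34  1.99] Ft [ 0.5 -1.   1.2] Mt [-0.02  0.51  0.09] w 15.3 g 57.9 h 78.7
[0.0038, 0.0321, -0.3334, 0.0, 0.0, 0.0]
dist [ 11.85107463 391.52107889 -23.47855585] [0.2828, 1.2761, -0.0488, 0.0, 0.0, 0.0]
45 [-0.11971221  0.99280864  0.        ] [0.0, 0.0, 0.0, -0.1346, -0.2176, -0.1898]
40 [-0.11971221  0.99280864  0.        ] [0.0, 0.0, 0.0, -0.1432, -0.2725, -0.1843]
```

Call:
{"method": "arm_command", "body": {"targets": [[[0,0.01,-0.1,0,0,0],[0,0.02,-0.2,0,0,0],[0,0.03,-0.3,0,0,0],[0.05,0.15,-0.33,0,0,0],[0.1,0.28,-0.34,0,0,0],[0.15,0.41,-0.35,0,0,0],[0.17,0.54,-0.35,0,0,0],[0.2,0.67,-0.36,0,0,0],[0.22,0.8,-0.37,0,0,0],[0.24,0.93,-0.37,0,0,0]]]}}

```text
clock: 15.45
tool_pos: [505.8, 85.2, 302.7]
tool_rot: [0.119, 0.969, -0.027, 0.217]
force: [0.9, -1.2, -1.1]
grip_width: 15.7
grasp_force: 57.9
```

```bash
python3 - <<'E'
from h import *
p,r,s=rep()
for e in(60,45):
    a=np.radians(e);z=np.array([np.cos(a)*np.cos(.1),np.cos(a)*np.sin(.1),-np.sin(a)])
    y=np.cross([0,0,1],z);y/=np.linalg.norm(y);Q=R.from_matrix(np.c_[np.cross(y,z),y,z])
    tip=np.array([645,243,110.]);print(e,delta(p,r,tip-z*91,Q),tip-z*91)
E
```

```text
15.45 [505.8  85.2 302.7] j [-0.62  0.07  0.22  2.16  0.44  0.6   0.6 ] Ft [-0.6 -0.9  1.4] Mt [0.03 0.47 0.04] w 15.7 g 57.9 h 188.8
60 [-0.0017, 0.5715, 0.4201, -0.1017, -0.0527, -0.194] [599.72731048 238.45757954 188.80831174]
45 [0.0723, 0.5503, 0.4386, -0.1268, -0.2177, -0.1799] [580.97474848 236.57604738 174.34671709]
```

Call:
{"method": "arm_command", "body": {"targets": [[[0,0.14,0,-0.1,-0.05,-0.19],[0,0.28,0,-0.1,-0.05,-0.19],[0,0.42,0.05,-0.1,-0.05,-0.19],[0,0.55,0.15,-0.1,-0.05,-0.19],[0,0.57,0.25,-0.1,-0.05,-0.19],[0,0.57,0.35,-0.1,-0.05,-0.19],[0,0.571,0.42,-0.1,-0.05,-0.19],[0,0.571,0.42,-0.1,-0.05,-0.19]]]}}

```text
clock: 16.12
tool_pos: [598.5, 234.7, 183.2]
tool_rot: [-0.045, 0.966, 0.01, 0.253]
force: [-1.3, -1.2, -1.9]
grip_width: 15.3
grasp_force: 57.9
```

```bash
python3 - <<'E'
from h import *
from workcell import *
p,r,s=rep()
for e in(45,):
    a=np.radians(e);z=np.array([np.cos(a)*np.cos(.1),np.cos(a)*np.sin(.1),-np.sin(a)])
    y=np.cross([0,0,1],z);y/=np.linalg.norm(y);Q=R.from_matrix(np.c_[np.cross(y,z),y,z])
    for h in (50,20):
        tip=np.array([645,243,h]);print(e,delta(p,r,tip-z*91,Q),tip-z*91)
f=grab_frame("top");cv2.imwrite("pics/t3.png",cv2.resize(f["image"][130:350,100:400,::-1],None,fx=2,fy=2))
E
```

```text
16.12 [598.5 234.7 183.2] j [-0.72  0.47  0.22  2.03  0.58  0.23  0.58] Ft [ 2.2 -1.1  1. ] Mt [0.04 0.66 0.01] w 15.3 g 57.9 h 57.6
45 [0.1628, 0.0126, 0.1718, -0.0049, -0.1738, -0.0023] [580.97474848 236.57604738 114.34671709]
45 [0.2119, 0.013, 0.259, -0.0049, -0.1738, -0.0023] [580.97474848 236.57604738  84.34671709]
```

View pics/t3.png

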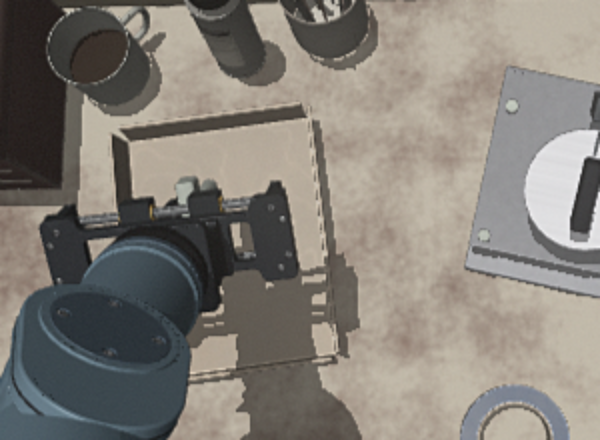

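The pin's bar shows at crop (195,190), over the tray, and the gripper clears the walls. Lowering until the tip is just above the floor.

Call:
{"method": "arm_command", "body": {"targets": [[[0.02,0.005,0.04,0,0,0],[0.04,0.01,0.075,0,0,0],[0.065,0.015,0.11,0,0,0],[0.09,0.017,0.15,0,0,0],[0.11,0.017,0.19,0,0,0],[0.13,0.017,0.22,0,0,0],[0.145,0.017,0.25,0,0,0],[0.152,0.017,0.263,0,0,0],[0.155,0.017,0.268,0,0,0],[0.155,0.017,0.268,0,0,0]]]}}

```text
clock: 17.0
tool_pos: [598.8, 241.9, 96.3]
tool_rot: [-0.045, 0.965, 0.013, 0.257]
force: [-0.1, 0.1, -2.2]
grip_width: 15.5
grasp_force: 57.9
```

```bash
python3 - <<'E'
from h import *
p,r,s=rep();print("tip",p+r.apply([0,0,91]),"z",r.apply([0,0,1]),r.apply([1,0,0]))
E
```

```text
17.0 [598.8 241.9  96.3] j [-0.6   0.62  0.05  2.04  1.55  0.2  -0.4 ] Ft [1.2 0.1 1.8] Mt [-0.07  0.61  0.02] w 15.5 g 57.9 h -20.6
tip [643.83076928 246.20530654  17.3116154 ] z [ 0.49462383  0.04758236 -0.86780366] [-0.86407465 -0.08037437 -0.49690539]
```

Call:
{"method": "arm_command", "body": {"targets": [[[0.006,0,0.011,0,0,0],[0.013,0,0.023,0,0,0],[0.013,0,0.023,0,0,0],[0.013,0,0.023,0,0,0]]]}}

```text
clock: 17.33
tool_pos: [598.8, 241.7, 88.1]
tool_rot: [-0.045, 0.965, 0.013, 0.257]
force: [0.1, -0.1, -1.1]
grip_width: 15.5
grasp_force: 57.9
```

Call:
{"method": "arm_command", "body": {"targets": [[[0,0,0,0,0,0],[0,0,0,0,0,0],[0,0,0,0,0,0],[0,0,0,0,0,0],[0,0,0,0,0,0],[0,0,0,0,0,0],[0,0,0,0,0,0],[0,0,0,0,0,0]]], "jaw": 80}}

```text
clock: 18.0
tool_pos: [598.4, 241.4, 87.0]
tool_rot: [-0.045, 0.966, 0.012, 0.256]
force: [-0.7, -0.3, -0.7]
grip_width: 60.3
grasp_force: 0.0
```

Call:
{"method": "arm_command", "body": {"targets": [[[0,0,-0.05,0,0,0],[0,0,-0.12,0,0,0],[0,0,-0.2,0,0,0],[0,0,-0.3,0,0,0],[0,0,-0.4,0,0,0],[0,0,-0.5,0,0,0],[0,0,-0.6,0,0,0],[0,0,-0.6,0,0,0]]], "jaw": 0}}

```text
clock: 18.67
tool_pos: [509.3, 234.2, 248.1]
tool_rot: [-0.045, 0.965, 0.014, 0.258]
force: [1.0, 0.1, 0.4]
grip_width: 88.2
grasp_force: 0.0
```

```bash
python3 - <<'E'
from h import *
from workcell import *
p,r,s=rep()
f=grab_frame("side");g=grab_frame("top")
a=cv2.resize(f["image"][150:370,200:420,::-1],(400,400));b=cv2.resize(g["image"][150:350,100:300,::-1],(400,400))
cv2.imwrite("pics/t4.png",np.hstack([a,b]))
E
```

```text
18.67 [509.3 234.2 248.1] j [-0.47  0.24 -0.21  2.16  0.85  0.43  0.27] Ft [-1.1 -0.   0.2] Mt [0.02 0.52 0.02] w 88.2 g 0.0 h 153.0
```

View pics/t4.png

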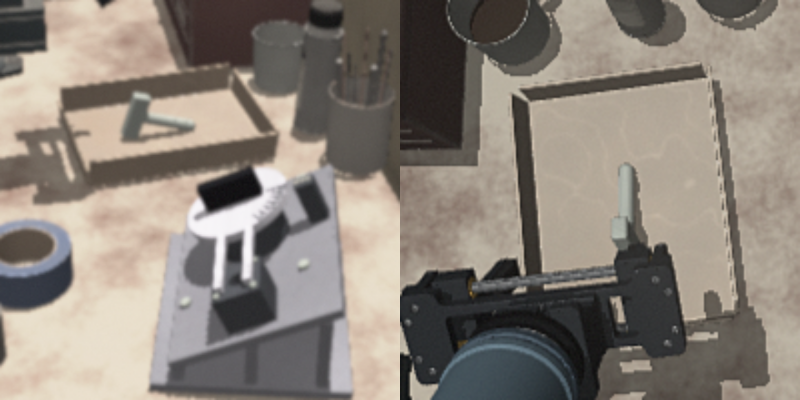

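The pin lies on the tray floor, roughly central (bar at right-panel 620,230, tip at 627,170). The stand looks unmoved. I'll re-measure the dial bar and plan the flipped grip, which leaves the last joint room to turn.

```bash
cat >> h.py <<'E'
def bar(f,lo=79,hi=90):
    c=np.load("plane.npz")["c"];p,ok=cloud(f);h=(p-c)@n;m=ok&(h>lo)&(h<hi)
    m[:160]=0;m[300:]=0;m[:,:330]=0;m[:,490:]=0
    k,l,s,_=cv2.connectedComponentsWithStats(m.astype(np.uint8));m=l==1+np.argmax(s[1:,4]);q=p[m]
    r=cv2.minAreaRect(np.c_[(q-c)@left,(q-c)@up].astype(np.float32))
    print("bar",m.sum(),np.round(r[0],1),np.round(r[1],1),round(r[2],1),"h",np.median(h[m]).round(1));return r
Q1=Q0*R.from_rotvec([0,0,np.pi])
E
python3 - <<'E'
from h import *
from workcell import *
p,r,s=here();bar(grab_frame("top"))
A=np.array([500,80,300.]);QA=r*R.from_rotvec([0,0,1.4])
B=DIAL+100*n;QB=Q1*R.from_rotvec([0,0,-.7])
print(delta(p,r,A,QA));print(delta(A,QA,B,QB),B);print(delta(B,QB,B,Q1))
E
```

```text
bar 321 [27.2 -8.4] [63.6 16.2] 89.5 h 83.8
[-0.0224, -0.5046, -0.2013, -0.0, 0.0, 0.8913]
[-0.6121, -0.0418, 0.2889, 0.0165, -0.1192, 0.8499] [576.21158659 -96.68144544 233.90550279]
[0.0, 0.0, 0.0, -0.0, -0.0, 0.4456]
```

Call:
{"method": "arm_command", "body": {"targets": [[[-0.01,-0.07,-0.1,0,0,0.08],[-0.02,-0.14,-0.2,0,0,0.16],[-0.022,-0.21,-0.2,0,0,0.24],[-0.022,-0.28,-0.2,0,0,0.32],[-0.022,-0.35,-0.2,0,0,0.4],[-0.022,-0.42,-0.2,0,0,0.48],[-0.022,-0.5,-0.2,0,0,0.56],[-0.022,-0.5,-0.2,0,0,0.64],[-0.022,-0.5,-0.2,0,0,0.72],[-0.022,-0.5,-0.2,0,0,0.8]]], "jaw": 0}}

```text
clock: 19.65
tool_pos: [499.8, 80.2, 297.0]
tool_rot: [0.532, 0.808, 0.159, 0.199]
force: [-0.4, 0.9, -0.3]
grip_width: 88.2
grasp_force: 0.0
```

```bash
python3 - <<'E'
from h import *
p,r,s=rep()
B=DIAL+100*n;QB=Q1*R.from_rotvec([0,0,-.7])
print(delta(p,r,B,QB))
E
```

```text
19.65 [499.8  80.2 297. ] j [-0.22  0.03 -0.09  2.25  0.31  0.38 -0.17] Ft [ 1.  -0.1  0.1] Mt [0.52 0.12 0.04] w 88.2 g 0.0 h 185.7
[-0.6021, -0.122, 0.2818, 0.0229, -0.1167, 0.9411]
```

Call:
{"method": "arm_command", "body": {"targets": [[[-0.06,-0.01,0.03,0.002,-0.01,0.078],[-0.12,-0.02,0.06,0.004,-0.02,0.156],[-0.18,-0.03,0.08,0.006,-0.03,0.234],[-0.24,-0.05,0.11,0.008,-0.04,0.312],[-0.3,-0.06,0.14,0.01,-0.05,0.39],[-0.36,-0.07,0.17,0.012,-0.06,0.468],[-0.42,-0.09,0.2,0.014,-0.07,0.546],[-0.48,-0.1,0.22,0.017,-0.08,0.624],[-0.54,-0.11,0.25,0.02,-0.09,0.7],[-0.602,-0.122,0.282,0.021,-0.1,0.77]]]}}

```text
clock: 20.48
tool_pos: [577.8, -96.3, 234.1]
tool_rot: [0.909, 0.348, 0.192, 0.125]
force: [0.6, -0.0, 0.3]
grip_width: 88.3
grasp_force: 0.0
```

```bash
python3 - <<'E'
from h import *
p,r,s=rep();print(delta(p,r,DIAL+100*n,Q1))
E
```

```text
20.48 [577.8 -96.3 234.1] j [-0.07  0.28  0.15  2.11  0.09  0.3  -0.87] Ft [0.4 0.5 0. ] Mt [ 0.39 -0.33 -0.01] w 88.3 g 0.0 h 78.7
[-0.0048, -0.0024, -0.0016, -0.0004, -0.0184, 0.6178]
```

Call:
{"method": "arm_command", "body": {"targets": [[[-0.005,-0.002,0,0,-0.018,0.078],[-0.005,-0.002,0,0,-0.018,0.156],[-0.005,-0.002,0,0,-0.018,0.234],[-0.005,-0.002,0,0,-0.018,0.312],[-0.005,-0.002,0,0,-0.018,0.39],[-0.005,-0.002,0,0,-0.018,0.468],[-0.005,-0.002,0,0,-0.018,0.546],[-0.005,-0.002,0,0,-0.018,0.618],[-0.005,-0.002,0,0,-0.018,0.618],[-0.005,-0.002,0,0,-0.018,0.618]]]}}

```text
clock: 21.32
tool_pos: [576.0, -95.9, 234.2]
tool_rot: [0.97, -0.113, 0.216, 0.027]
force: [0.2, 0.6, 0.6]
grip_width: 88.0
grasp_force: 0.0
```

```bash
python3 - <<'E'
from h import *
p,r,s=rep();print(delta(p,r,DIAL+9*n,Q1))
E
```

```text
21.32 [576.  -95.9 234.2] j [-0.3   0.3   0.41  2.11 -0.14  0.33 -1.62] Ft [ 0.3 -0.6 -0.5] Mt [ 0.06 -0.6  -0.05] w 88.0 g 0.0 h 79.6
[0.0003, 0.0029, 0.3048, -0.0007, -0.0008, 0.0058]
```

Call:
{"method": "arm_command", "body": {"targets": [[[0,0.003,0.04,0,0,0.006],[0,0.003,0.09,0,0,0.006],[0,0.003,0.15,0,0,0.006],[0,0.003,0.21,0,0,0.006],[0,0.003,0.25,0,0,0.006],[0,0.003,0.28,0,0,0.006],[0,0.003,0.295,0,0,0.006],[0,0.003,0.305,0,0,0.006],[0,0.003,0.305,0,0,0.006]]], "jaw": 120}}

```text
clock: 22.07
tool_pos: [613.6, -105.6, 151.2]
tool_rot: [0.969, -0.118, 0.216, 0.025]
force: [-0.3, -0.2, 0.1]
grip_width: 46.2
grasp_force: 0.0
```

```bash
python3 - <<'E'
from h import *
p,r,s=rep();print(delta(p,r,DIAL+9*n,Q1))
E
```

```text
22.07 [ 613.6 -105.6  151.2] j [-0.25  0.52  0.39  2.06 -0.61  0.19 -1.18] Ft [-0.1  0.3 -0.2] Mt [ 0.01 -0.58 -0.03] w 46.2 g 0.0 h -12.1
[0.0005, 0.0011, -0.0008, -0.0011, -0.0006, -0.0003]
```

Call:
{"method": "arm_command", "body": {"targets": [[[0,0.001,0,0,0,0],[0,0.001,0,0,0,0],[0,0.001,0,0,0,0],[0,0.001,0,0,0,0],[0,0.001,0,0,0,0],[0,0.001,0,0,0,0],[0,0.001,0,0,0,0]]], "jaw": 255, "squeeze": 10}}

```text
clock: 22.65
tool_pos: [614.2, -105.2, 153.0]
tool_rot: [0.969, -0.119, 0.217, 0.024]
force: [-0.2, 2.0, 2.5]
grip_width: 16.0
grasp_force: 10.0
```

```bash
python3 -c "
from h import *
rep()"
```

```text
22.65 [ 614.2 -105.2  153. ] j [-0.25  0.51  0.39  2.06 -0.61  0.19 -1.19] Ft [ 0.4 -1.9 -2.5] Mt [ 0.33 -0.59 -0.04] w 16.0 g 10.0 h -10.6
```

Call:
{"method": "arm_command", "body": {"targets": [[[0,0,0,0,0,0],[0,0,0,0,0,-0.04],[0,0,0,0,0,-0.08],[0,0,0,0,0,-0.12],[0,0,0,0,0,-0.16],[0,0,0,0,0,-0.2],[0,0,0,0,0,-0.24]]], "squeeze": 25}}

```text
clock: 23.23
tool_pos: [614.3, -104.0, 152.9]
tool_rot: [0.974, 0.066, 0.209, 0.064]
force: [-1.4, 5.8, 2.8]
grip_width: 16.0
grasp_force: 25.0
```

```bash
python3 -c "
from h import *
p,r,s=rep();print('turned',-(Q1.inv()*r).as_rotvec())"
```

```text
23.23 [ 614.3 -104.   152.9] j [-0.24  0.51  0.38  2.06 -0.6   0.19 -0.81] Ft [ 0.7 -5.4 -3.7] Mt [ 1.25 -0.25  0.16] w 16.0 g 25.0 h -10.6
turned [-0.0049845  -0.00383824  0.37654657]
```

Call:
{"method": "arm_command", "body": {"targets": [[[0,0,0,0,0,-0.04],[0,0,0,0,0,-0.08],[0,0,0,0,0,-0.12],[0,0,0,0,0,-0.16],[0,0,0,0,0,-0.2],[0,0,0,0,0,-0.205],[0,0,0,0,0,-0.205],[0,0,0,0,0,-0.205]]]}}

```text
clock: 23.9
tool_pos: [614.1, -102.9, 152.7]
tool_rot: [0.951, 0.221, 0.196, 0.095]
force: [-1.3, 7.5, 5.4]
grip_width: 15.9
grasp_force: 25.0
```

```bash
python3 -c "
from h import *
p,r,s=rep();print('turned',-(Q1.inv()*r).as_rotvec())"
```

```text
23.9 [ 614.1 -102.9  152.7] j [-0.24  0.51  0.38  2.06 -0.6   0.19 -0.5 ] Ft [ 4.2 -5.7 -6.1] Mt [ 1.54  0.19 -0.02] w 15.9 g 25.0 h -10.6
turned [-0.00596325 -0.00395978  0.69675906]
```

Turned by 0.697 rad. Letting go, backing off and checking.

Call:
{"method": "arm_command", "body": {"targets": [[[0,0,0,0,0,0],[0,0,0,0,0,0],[0,0,0,0,0,0],[0,0,0,0,0,0],[0,0,0,0,0,0],[0,0,0,0,0,0]]], "jaw": 120}}

```text
clock: 24.4
tool_pos: [613.9, -106.2, 152.7]
tool_rot: [0.951, 0.219, 0.195, 0.097]
force: [0.4, -0.5, -0.3]
grip_width: 46.8
grasp_force: 0.0
```

Call:
{"method": "arm_command", "body": {"targets": [[[0,0,-0.05,0,0,0],[0,0,-0.12,0,0,0],[0,0,-0.2,0,0,0],[0,0,-0.3,0,0,0],[0,0,-0.4,0,0,0],[0,0,-0.5,0,0,0],[0,0.1,-0.6,0,0,0],[0,0.2,-0.6,0,0,0],[0,0.3,-0.6,0,0,0],[0,0.3,-0.6,0,0,0]]]}}

```text
clock: 25.23
tool_pos: [575.3, -173.6, 343.5]
tool_rot: [0.951, 0.216, 0.198, 0.1]
force: [0.0, 0.6, 0.0]
grip_width: 46.7
grasp_force: 0.0
```

```bash
python3 - <<'E'
from h import *
from workcell import *
rep();f=grab_frame("top");bar(f)
a=f["image"][150:350,150:500,::-1];cv2.imwrite("pics/t5.png",cv2.resize(a,None,fx=2.2,fy=2.2,interpolation=cv2.INTER_CUBIC))
d=dict(np.load("top0.npz"))
E
```

```text
25.23 [ 575.3 -173.6  343.5] j [-0.56  0.21  0.9   1.98 -0.33  0.6  -0.6 ] Ft [ 0.3 -0.5 -0.1] Mt [ 0.21 -0.49 -0.04] w 46.7 g 0.0 h 171.1
bar 284 [28.5 -6.7] [60.9 16. ] 50.1 h 83.7
```

View pics/t5.png

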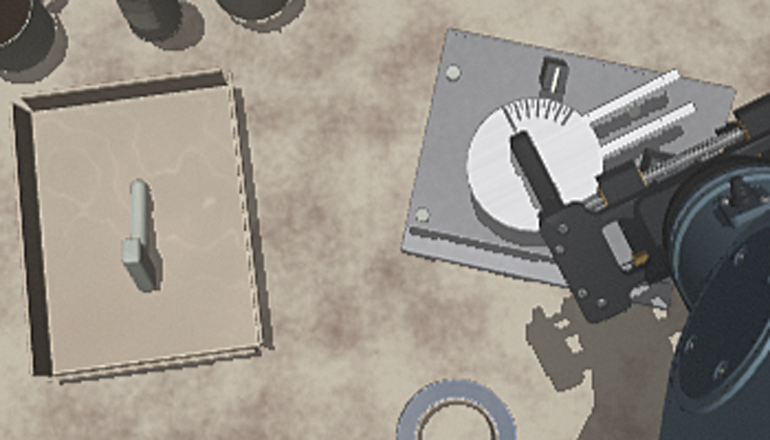

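The pin lies inside the tray (tip 138,185, bar 140,265). The dial has turned with its zero line at (510,115), but a finger overlaps the bar's lower end. I'll move clear and measure.

Call:
{"method": "arm_command", "body": {"targets": [[[0,0,-0.08,0,0,0],[0,0.06,-0.16,0,0,0],[-0.1,0.16,-0.2,0,0,0],[-0.2,0.26,-0.2,0,0,0],[-0.3,0.36,-0.2,0,0,0],[-0.4,0.46,-0.2,0,0,0],[-0.4,0.5,-0.2,0,0,0],[-0.4,0.5,-0.2,0,0,0]]]}}

```text
clock: 25.95
tool_pos: [504.5, -353.1, 395.2]
tool_rot: [0.952, 0.216, 0.195, 0.098]
force: [-0.9, 0.7, 0.1]
grip_width: 46.6
grasp_force: 0.0
```

```bash
python3 - <<'E'
from h import *
from workcell import *
rep();f=grab_frame("top");g0=dict(np.load("top0.npz"));bar(g0);bar(f)
c=np.load("plane.npz")["c"]
for x in(g0,f):
    p,ok=cloud(x);m=ok&(p[...,2]>6);m[:150]=0;m[300:]=0;m[:,:325]=0;m[:,420:]=0
    k,l,s,_=cv2.connectedComponentsWithStats(m.astype(np.uint8));q=p[l==1+np.argmax(s[1:,4])];print("stand left part: min x,max x, max y",q[:,0].min(),q[:,0].max(),q[:,1].max())
E
```

```text
25.95 [ 504.5 -353.1  395.2] j [-0.21  0.23  0.98  1.84 -0.53  0.83 -0.1 ] Ft [-0.4 -0.9 -0.5] Mt [ 0.28 -0.43 -0.05] w 46.6 g 0.0 h 228.9
bar 321 [26.9 -8. ] [63.6 16. ] 89.6 h 83.6
bar 324 [27.4 -8.2] [64.1 16. ] 49.9 h 83.9
stand left part: min x,max x, max y 529.0560865505981 786.526024859949 -0.3976259090331169
stand left part: min x,max x, max y 527.2666732062673 786.8343179677524 1.6495363641925742
```

The dial has turned 39.7°, the stand has moved no more than about 1–2 mm, and the pin is in the tray. Handing in.

```bash
python3 -c "
from workcell import *
print(close_job())"
```

```text
the job is handed in; nothing more can be done
None
```

I worked the pin loose and laid it inside the tray, turned the dial to a measured 39.7° and let go, with the stand within about 2 mm of its place; I handed the job in at about 26 s, but no verdict came back.

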